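# Zero the thickness comparator on the master, then swap in the spacer

### The job

Slide the plain steel master bar along the comparator's bed until its middle is under the sprung spindle, then push the zero cursor until its index lines up with the pointer and let go of it. Leaving the cursor as set, slide the waisted aluminium spacer in from the other end until its middle is under the spindle, with the master out of the way further along the bed. Keep both bars down on the bed throughout, and do not disturb the dish, slide box and cups around the comparator.

Things in the scene. Friction and masses are not known exactly. Their poses are not given: they have to be found in the camera images.
- comparator: Fixed thickness comparator. Origin on the table under the spindle's axis; y along its bed, x across it (away from the robot), z up. The bed: steel strip 56 mm wide, 540 mm long (y -270 to +270 mm), top 20 mm above the table, guide rails 5 mm high along both edges, channel 44 mm wide between them.
- nose_top (a point): Top of the comparator's nose, above the spindle, about 112 mm above the table. The nose is 24 mm wide in y, 26 mm thick, spans comparator x -12 to +133 mm and is carried by a column 30 x 28 mm at x = +118 mm, y = 0, top about 130 mm. The spindle's cap rises to about 145 mm. The nose may be set 3 mm higher or lower.
- case_top (a point): Middle of the top of the white scale case on the comparator's far left: comparator x +65 to +140 mm, y +55 to +195 mm, top 45 mm above the table. The cursor and the pointer run along it.
- spindle_tip (a point): Lowest point of the sprung spindle, a steel ball tip 16 mm in diameter under the nose, over the middle of the bed (comparator x = 0, y = 0). With nothing below, it hangs 17 to 23 mm above the bed's top; a bar slid under it lifts it by its ramped end against a spring of 2 to 5 N.
- pointer_tip (a point): Tip of the thin dark pointer on top of the scale case (comparator x = +110 mm, 50 mm above the table). The spindle drives it: 5 mm along comparator +y for each mm that the spindle is lifted; with the spindle fully down it stands at y = +80 mm. The robot cannot push it.
- cursor_index (a point): Tip of the zero cursor's dark index line, beside the pointer on top of the scale case (comparator x = +110 mm, 50 mm above the table). The comparator is zeroed when this and the pointer tip have the same comparator y.
- cursor_tab (a point): Middle of the cursor's upright black tab: 20 mm in x, 12 mm in y, from 54 to 87 mm above the table; comparator x = +85 mm, same y as the index. Its carriage, 28 x 24 mm, lies below 54 mm. The cursor slides along y only, y = +80 to +170 mm, about 1.5 N friction, stays where left. It starts on the +y side of where the pointer will stand with the master in place.
- master_center (a point): Centre, half-way up, of the master: plain straight-sided solid steel bar, 120 mm long (its y), 36 mm wide, 28 mm high, about 0.8 kg. Its ends are upright for the lowest 14 mm, then ramp up over 30 mm to a flat top 60 mm long. It starts lengthwise in the bed's channel, on either side of the spindle.
- spacer_center (a point): Centre, half-way up, of the part: waisted aluminium spacer, 36 mm wide at the ends, 20 mm in the middle, 120 mm long (its y), 25 mm high, about 0.25 kg, two small dark holes on top, ends and ramps as on the master. Being 3 mm thinner, it makes the pointer stand 15 mm to the -y side of its place with the master. It starts in the channel on the other side of the spindle.
- dish: Bystander: shallow clear glass dish, 86 mm across, 16 mm high. Origin at the middle of its underside.
- slidebox: Bystander: flat blue plastic slide box, 60 x 85 x 30 mm. Origin at the middle of its underside.
- cup1: Bystander: clear specimen cup with red lid, 48 mm across, 62 mm high. Origin at the middle of its underside.
- cup2: Bystander: second specimen cup, same as the first. Origin at the middle of its underside.
Mind the look-alikes: they are no part of the job. Leave any green look-alike of the part that bears spacer_center alone. What is shaped like the part that bears master_center but purple is not meant.

How it is judged:
On the way, in this order (a step that is already met when the one before it is completed fails the run):
1. the master lies on the bed with its middle under the spindle (within 15 mm along the bed) (y of master_center in the frame of comparator between -0.015 and 0.015 m and z of master_center in the frame of comparator between 0.03 and 0.038 m), for 0.2 s.
2. with the master still there, the cursor's index lines up with the pointer (within 3 mm) and the gripper is off the cursor (all of step 1 and y of pointer_tip in the frame of cursor_index between -0.003 and 0.003 m and contact force between the fingers and cursor below 0.1 N), for 0.4 s.
At the end, for the whole second after the job is handed in: The spacer lies on the bed with its middle under the spindle (within 15 mm along the bed); the master lies on the bed at least 100 mm from the spindle along it; the cursor is still where it was zeroed on the master, so the pointer reads 15 mm (within 4 mm) to the -y side of its index (y of spacer_center in the frame of comparator between -0.015 and 0.015 m and z of spacer_center in the frame of comparator between 0.0285 and 0.0365 m and x of spacer_center in the frame of comparator between -0.01 and 0.01 m and z of master_center in the frame of comparator between 0.03 and 0.038 m and x of master_center in the frame of comparator between -0.01 and 0.01 m and y of pointer_tip in the frame of cursor_index between -0.019 and -0.011 m and (y of master_center in the frame of comparator above 0.1 m or y of master_center in the frame of comparator below -0.1 m)); the robot touches nothing.
It fails at once if the master or the spacer is lifted more than 12 mm off the bed (z of master_center in the frame of comparator above 0.046 m or z of spacer_center in the frame of comparator above 0.0445 m).
It fails at once if the dish, the slide box or a cup is shifted by more than 30 mm (distance of any of dish, slidebox, cup1, cup2 from where it was at the start of the episode above 0.03 m).
It also fails if it takes over 72 s, if anything falls off the work surface, if the arm or the gripper's body presses on something with over 40 N, if the wrist force passes 120 N, or if a joint passes its speed limit or range.

### The arm

A 6-joint arm with a two-finger parallel gripper is mounted at the origin on the work surface. World frame = base frame: x ahead of the robot, y to its left, z up, the work surface at z = 0. Lengths are in m, angles in rad, forces in N, time in s.
With the tool pointing down it reaches from about 0.15 to 0.775 m from the base axis. Payload 6.1 kg.
Tool frame: the origin (TCP) lies midway between the tips of the shut fingers; the grasp point (between the pads) lies 19 mm behind it; y points along the fingers, z is the direction in which the jaws open and shut, and the axes are right-handed (so a half turn about y gives the same grasp; the last joint's range is limited). The gripper opens to 85 mm and grips with 20 to 120 N. Pads are 22 mm wide; open, the fingers measure 114 mm over their backs; the gripper's body (76 mm by 85 mm) begins 54 mm behind the grasp point. The pads swing forward as they close: fully open they stand 13 mm farther back than shut.
Start: joints at [-1.329, 0.126, -0.04, 1.405, 0, 1.571], TCP at [0.126, -0.51, 0.231] pointing down, gripper open.
Joint ranges: [-2.72, 2.72], [-0.95, 1.95], [-1.27, 1.35], [-1.78, 2.02], [-1.46, 1.47], [-3.14, 3.14]. Speed limits (rad/s): [2.39, 2.39, 3.01, 3.14, 3.14, 3.14].

### API

Orientations are given as a unit quaternion [w, x, y, z].
In Python, from bench import r, optics, ticket, spotter gives the robot as it stands. The module is installed in compiled form; this text tells all that it offers.
- The arm moves only by the tool play_rows, never from a script. Its argument "steps" is a list of rows, each an object of numbers: "ax", "ay", "az": the turn, a rotation vector about the tool's x, y, z in degrees; "dx", "dy", "dz": the shift along the tool's x, y, z in mm; "claw": the gripper command: -1 is fully open, 1 is shut, values between are in proportion. A call has 1 to 8 rows; each row is the pose to reach, as a shift and turn from the pose commanded when the call began, along the tool's axes at that moment; what a row does not reach only later rows make up. A row lasts 1/10 s, in which the tool goes at most 50 mm and 8.59 degrees, less where a joint would pass 70% of its speed; a pose out of reach is approached as far as the arm can. A call with a gripper value outside its range is refused whole. The fingers move at their own pace and stop on an object; "force" is the grip in N (left out, the last holds). Time passes only in rows, so rows that repeat a pose let the fingers close. It gives the time, the measured TCP pose, the force and the opening at its end, in the units of the state.
- r.get_obs(): the state, without advancing time (a new reading comes with each control period).
- optics.camera(name): name is "scene" or "top" or "wrist"; returns the picture (420x560x3 uint8, red, green, blue); there is no depth.
- optics.calibration(name): a dict with "fx", "fy", "cx", "cy" (pixels), "k1" (the pictures are not rectified: a ray, as slopes to the right and down, at radius r is drawn at 1 + k1 r^2 times it, then the intrinsics apply), "R" (3x3) and "t" (3): a world point X has camera coordinates R X + t; the wrist camera has in their place "tool_from_camera" (4x4, takes a point from camera to tool coordinates, whose origin is the TCP and whose axes are the tool frame's). Camera axes: x right, y down, z forward; pixel columns grow to the right and rows downward; lengths in m; the calibration is good to about 2 mm. A picture is of the moment at which its call begins: read the wrist's pose just before it. calibration takes no time and is no camera call.
- ticket.hand_in(): hands the job in, once; it reports no verdict.
Trained networks look in the newest picture that a camera, given by its name, has taken for a name from the list of things; names that differ only in an ending like _2 or _b are one class to them, and where a whole thing is asked for, a point or a joint stands for the part that bears it (a point fixed in the world has none). Each returns a list of dicts, best first, with "conf" (0 to 1); they miss things now and then, are a little off and sometimes report something else, mostly with a low value. They report only what shows in the picture. A call takes as long as a camera call. They do not tell look-alikes from the thing itself.
- spotter.spot_in(camera, target): "point" ([column, row] as shares, 0 to 1, of the picture: columns of its width, rows of its height, amid what is visible of it).
- spotter.silhouettes(camera, target): "mask" (420x560 bool, what is visible of it) and "point" ([column, row] as shares, 0 to 1, of the picture: columns of its width, rows of its height, amid what is visible of it).
- spotter.spot_point(camera, target): "point" ([column, row] as shares, 0 to 1, of the picture: columns of its width, rows of its height: a listed point, or the origin of a listed thing).
The state is a dict: "time": time; "joint_positions": joint angles; "qd": joint speeds; "tau": joint torques, N m; "tcp_pos": TCP position; "tcp_rot": TCP orientation; "wrist_force": force on the tool from outside, world axes, zero at the start; "torque": the same for the moment, N m; "finger_gap": finger opening in m.
Only numpy, scipy, OpenCV 4.12 (cv2) and the standard library are available. Lean on these libraries where they do the work, as an engineer would, in place of code of your own. Each camera call takes 0.05 s, during which the arm holds its last target. There are 200 camera calls.

## Working session

There is one attempt and no reset: what is moved stays moved. The work goes in short steps, Python scripts to look and compute and a tool call to move; the robot and the scene stay as the last step left them, time stands still between calls to the robot, and variables do not carry over. Pictures are saved under pics/ and viewed, about 8 in all and at most 12, crops included, and the job is handed in when it is done.

Besides the shell and the picture viewer there is one more tool, called after "Call:" as name([rows], argument=value, ...), one row to a line, values as JSON. play_rows: Moves the arm, as the interface text tells. Its arguments: {"type":"object","properties":{"steps":{"type":"array"},"force":{"type":"number"}},"required":["steps"]}

```bash
mkdir -p pics; cat > h.py <<'E'
import numpy as np, cv2
from scipy.spatial.transform import Rotation as Rn
from bench import r, optics, ticket, spotter
def tool():
    o=r.get_obs(); q=o['tcp_rot']; T=np.eye(4)
    T[:3,:3]=Rn.from_quat([q[1],q[2],q[3],q[0]]).as_matrix(); T[:3,3]=o['tcp_pos']; return T
def cam(n):
    c=optics.calibration(n)
    if n=='wrist': M=tool()@np.array(c['tool_from_camera'])
    else:
        M=np.eye(4);R=np.array(c['R']);M[:3,:3]=R.T;M[:3,3]=-R.T@np.array(c['t'])
    return c,M
def ray(cm,pt):
    c,M=cm; d=np.array([(pt[0]*560-c['cx'])/c['fx'],(pt[1]*420-c['cy'])/c['fy']])
    s=d.copy()
    for _ in range(20): s=d/(1+c['k1']*(s@s))
    v=M[:3,:3]@np.array([s[0],s[1],1]); return M[:3,3],v/np.linalg.norm(v)
def atz(cm,pt,z):
    o,v=ray(cm,pt); return o+v*(z-o[2])/v[2]
def tri(rs):
    A=0;b=0
    for o,v in rs:
        P=np.eye(3)-np.outer(v,v);A=A+P;b=b+P@o
    return np.linalg.solve(A,b)
def proj(cm,X):
    c,M=cm;p=np.linalg.inv(M)@np.append(X,1);s=p[:2]/p[2];s=s*(1+c['k1']*(s@s))
    return s[0]*c['fx']+c['cx'],s[1]*c['fy']+c['cy']
E
cat > a.py <<'E'
from h import *
np.set_printoptions(precision=4,suppress=True)
ims={n:optics.camera(n) for n in('scene','top')}
for n in ims: cv2.imwrite(f'pics/{n}0.png',cv2.resize(ims[n][:,:,::-1],(800,600)))
Z=dict(comparator=0,nose_top=.112,case_top=.045,spindle_tip=.04,pointer_tip=.05,cursor_index=.05,cursor_tab=.07,master_center=.034,spacer_center=.0325,dish=0,slidebox=0,cup1=0,cup2=0)
for k,z in Z.items():
    for n in ims:
        for d in spotter.spot_point(n,k)[:3]:
            p=d['point'];print(k,n,round(d['conf'],2),np.array(p)*[560,420],atz(cam(n),p,z))
print(r.get_obs())
E
python3 a.py
```

```text
comparator scene 0.63 [274.288 206.22 ] [0.4668 0.0312 0.    ]
comparator top 0.89 [269.808 224.784] [0.477  0.0346 0.    ]
nose_top scene 0.83 [275.296 180.6  ] [0.4808 0.0314 0.112 ]
nose_top scene 0.44 [341.096 224.196] [0.6375 0.1293 0.112 ]
nose_top top 0.96 [269.976 220.71 ] [0.4782 0.036  0.112 ]
case_top scene 0.93 [339.192 223.902] [0.5929 0.1494 0.045 ]
case_top top 0.75 [221.592 175.98 ] [0.5828 0.1473 0.045 ]
case_top top 0.62 [327.824 289.506] [ 0.3318 -0.0974  0.045 ]
pointer_tip scene 0.54 [322.616 227.892] [0.5953 0.1078 0.05  ]
pointer_tip top 0.5 [241.92  170.688] [0.5951 0.1011 0.05  ]
pointer_tip top 0.47 [271.712 225.12 ] [0.4731 0.031  0.05  ]
cursor_index scene 0.69 [351.512 221.718] [0.5987 0.1769 0.05  ]
cursor_index top 0.53 [208.992 166.782] [0.6024 0.1761 0.05  ]
cursor_tab scene 0.59 [276.416 179.508] [0.4431 0.0446 0.07  ]
cursor_tab scene 0.58 [351.904 204.708] [0.567  0.1882 0.07  ]
cursor_tab top 0.55 [206.192 182.406] [0.563 0.178 0.07 ]
master_center scene 0.93 [422.184 215.586] [0.622  0.3517 0.034 ]
master_center scene 0.86 [343.784 186.984] [0.48
[... 1073 characters left out ...]
ene 0.66 [250.6   257.208] [ 0.5922 -0.0619  0.    ]
cup2 scene 0.38 [276.304 209.286] [0.4774 0.0333 0.    ]
cup2 top 0.6 [362.32  177.282] [ 0.5969 -0.1871  0.    ]
cup2 top 0.59 [310.576 175.602] [ 0.5976 -0.061   0.    ]
{'time': 1.4, 'joint_positions': array([-1.329 ,  0.1258, -0.0396,  1.4054, -0.    ,  1.5708]), 'qd': array([ 0.0015, -0.0015,  0.0008,  0.0006, -0.0002,  0.0012]), 'tau': array([  0.0025, -43.5708,  35.3084,   0.0014,   0.    ,  -0.    ]), 'tcp_pos': array([ 0.1257, -0.5097,  0.2313]), 'tcp_rot': array([-0.0853,  0.0853, -0.7019,  0.702 ]), 'wrist_force': array([-0.1624,  0.1479, -0.1234]), 'torque': array([-0.0014, -0.0028, -0.0125]), 'finger_gap': 0.08524325490969605}
```

View pics/scene0.png

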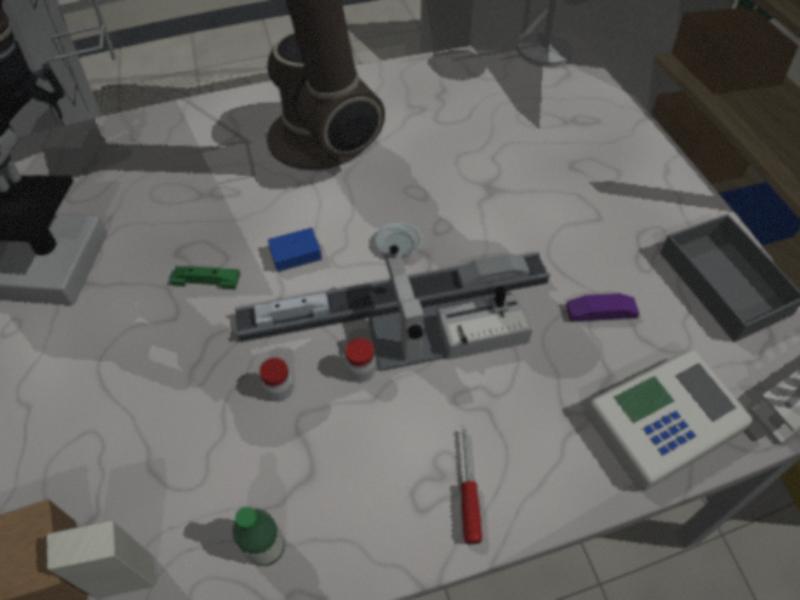

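View pics/top0.png

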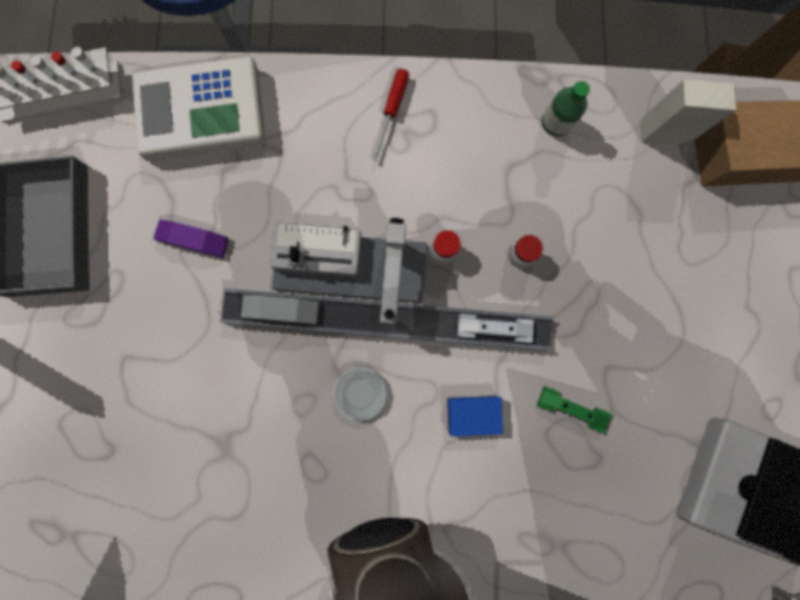

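The scene view shows the comparator amid the bystanders. In the top view the steel master is at the left (+y) end, px ~(280,308), and the aluminium spacer at the right (−y) end, ~(495,327). The purple and green look-alikes lie off the bed. Next I fit the comparator's pose and plan the first approach.

```bash
cat >> h.py <<'E'
import json,sys
np.set_printoptions(precision=4,suppress=True)
def pose():
    return json.load(open('comp.json'))
def W(x,y,z=0):
    X,Y,a=pose(); c,s=np.cos(a),np.sin(a); return np.array([X+c*x-s*y,Y+s*x+c*y,z])
def C(p):
    X,Y,a=pose(); c,s=np.cos(a),np.sin(a); d=np.array(p[:2])-[X,Y]; return np.array([c*d[0]+s*d[1],-s*d[0]+c*d[1],p[2]])
def move(x,y,z):
    "mm/deg in the present tool frame to comparator point x,y,z, tool down, jaws along comparator x"
    T=tool(); a=pose()[2]
    best=None
    for s in(1,-1):
        zz=s*np.array([np.cos(a),np.sin(a),0]); yy=np.array([0,0,-1.]); R=np.c_[np.cross(yy,zz),yy,zz]
        rv=np.degrees(Rn.from_matrix(T[:3,:3].T@R).as_rotvec())
        if best is None or np.linalg.norm(rv)<np.linalg.norm(best): best=rv
    print('d',np.round(T[:3,:3].T@(W(x,y,z)-T[:3,3])*1000,1),'turn',np.round(best,1),'now comp',C(T[:3,3]))
E
cat > b.py <<'E'
from h import *
from scipy.optimize import least_squares
c={n:cam(n) for n in('scene','top')}
O=[('scene',274.3,206.2,0,0,0),('top',269.8,224.8,0,0,0),('scene',275.3,180.6,0,0,.112),('top',270,220.7,0,0,.112),
('scene',339.2,223.9,.1025,.125,.045),('top',221.6,176,.1025,.125,.045),('scene',322.6,227.9,.11,.08,.05),('top',241.9,170.7,.11,.08,.05),
('scene',343.8,187,0,'m','mz'),('top',193.7,215,0,'m','mz'),('scene',204.8,209,0,'s','sz'),('top',348,229.3,0,'s','sz'),
('scene',351.5,221.7,.11,'c',.05),('top',209,166.8,.11,'c',.05)]
N=['m','s','c','mz','sz']
def f(p):
    v=dict(zip(N,p[3:]));e=[]
    for n,u,w,x,y,z in O:
        y=v.get(y,y);z=v.get(z,z);cc,ss=np.cos(p[2]),np.sin(p[2])
        q=proj(c[n],[p[0]+cc*x-ss*y,p[1]+ss*x+cc*y,z]);e+=[q[0]-u,q[1]-w]
    return np.array(e)
s=least_squares(f,[.475,.033,-.07,.17,-.17,.14,.03,.03],loss='soft_l1')
print(s.x);print(f(s.x).round(1).reshape(-1,2))
json.dump(list(s.x[:3]),open('comp.json','w'))
print(tool()); move(0,.262,.15)
E
python3 b.py
```

```text
[ 0.4787  0.0326 -0.0757  0.1731 -0.1717  0.1524  0.0422  0.053 ]
[[ 1.9  3.6]
 [ 0.8 -0.8]
 [ 0.3 -0.8]
 [ 1.6 -0.2]
 [-0.4 -0.8]
 [-0.9 -3.3]
 [-1.7  0.1]
 [-1.3  0.2]
 [ 1.5 -0.1]
 [ 1.   0.3]
 [-0.9 -0.1]
 [-0.9  0.6]
 [-0.   0.5]
 [-0.2  1. ]]
[[-0.9709 -0.      0.2394  0.1257]
 [-0.2394 -0.     -0.9709 -0.5097]
 [ 0.     -1.      0.      0.2313]
 [ 0.      0.      0.      1.    ]]
d [-554.4   81.3 -691. ] turn [  0.  -71.8   0. ] now comp [-0.311  -0.5675  0.2313]
```

Call:
play_rows([
  {"dx":-555,"dy":0,"dz":-691,"ay":-72,"claw":1},
  {"dx":-555,"dy":0,"dz":-691,"ay":-72,"claw":1},
  {"dx":-555,"dy":0,"dz":-691,"ay":-72,"claw":1},
  {"dx":-555,"dy":0,"dz":-691,"ay":-72,"claw":1},
  {"dx":-555,"dy":0,"dz":-691,"ay":-72,"claw":1},
  {"dx":-555,"dy":0,"dz":-691,"ay":-72,"claw":1},
  {"dx":-555,"dy":0,"dz":-691,"ay":-72,"claw":1},
  {"dx":-555,"dy":0,"dz":-691,"ay":-72,"claw":1},
])

```text
$.steps[0]: bad value
```

```bash
python3 -c "
from h import *
move(0,.262,.2313)"
```

```text
d [-554.4   -0.  -691. ] turn [  0.  -71.8   0. ] now comp [-0.311  -0.5675  0.2313]
```

Call:
play_rows([
  {"ax":0,"ay":-8,"az":0,"dx":-30,"dy":0,"dz":-38,"claw":1},
  {"ax":0,"ay":-16,"az":0,"dx":-60,"dy":0,"dz":-76,"claw":1},
  {"ax":0,"ay":-24,"az":0,"dx":-90,"dy":0,"dz":-114,"claw":1},
  {"ax":0,"ay":-32,"az":0,"dx":-120,"dy":0,"dz":-152,"claw":1},
  {"ax":0,"ay":-40,"az":0,"dx":-150,"dy":0,"dz":-190,"claw":1},
  {"ax":0,"ay":-48,"az":0,"dx":-180,"dy":0,"dz":-228,"claw":1},
  {"ax":0,"ay":-56,"az":0,"dx":-210,"dy":0,"dz":-266,"claw":1},
  {"ax":0,"ay":-64,"az":0,"dx":-240,"dy":0,"dz":-304,"claw":1},
])

```text
time: 2.2
tcp_pos: [0.2862, -0.1554, 0.2316]
tcp_rot: [-0.446, 0.445, -0.549, 0.549]
wrist_force: [0.2, -0.7, 0.4]
finger_gap: 0.0001
```

```bash
python3 -c "
from h import *
move(0,.262,.2313)"
```

```text
d [-483.4    0.3  115.4] turn [-0.1 -7.5  0. ] now comp [-0.1778 -0.2021  0.2316]
```

Call:
play_rows([
  {"ax":0,"ay":-4,"az":0,"dx":-48,"dy":0,"dz":11,"claw":1},
  {"ax":0,"ay":-7.5,"az":0,"dx":-96,"dy":0,"dz":22,"claw":1},
  {"ax":0,"ay":-7.5,"az":0,"dx":-144,"dy":0,"dz":34,"claw":1},
  {"ax":0,"ay":-7.5,"az":0,"dx":-192,"dy":0,"dz":46,"claw":1},
  {"ax":0,"ay":-7.5,"az":0,"dx":-240,"dy":0,"dz":57,"claw":1},
  {"ax":0,"ay":-7.5,"az":0,"dx":-288,"dy":0,"dz":69,"claw":1},
  {"ax":0,"ay":-7.5,"az":0,"dx":-336,"dy":0,"dz":80,"claw":1},
  {"ax":0,"ay":-7.5,"az":0,"dx":-380,"dy":0,"dz":91,"claw":1},
])

```text
time: 3.0
tcp_pos: [0.4553, 0.1977, 0.2313]
tcp_rot: [-0.48, 0.479, -0.519, 0.52]
wrist_force: [1.0, -0.7, -0.6]
finger_gap: 0.0003
```

```bash
cat > c.py <<'E'
from h import *
# usage: c.py picname  names...
cm=cam('wrist'); im=optics.camera('wrist'); cv2.imwrite(f'pics/{sys.argv[1]}.png',cv2.resize(im[:,:,::-1],(800,600)))
Z=dict(comparator=0,nose_top=.112,case_top=.045,pointer_tip=.05,cursor_index=.05,cursor_tab=.0705,master_center=.034,spacer_center=.0325)
for k in sys.argv[2:]:
    for d in spotter.spot_point('wrist',k)[:2]:
        p=d['point'];w=atz(cm,p,Z[k]);print(k,round(d['conf'],2),np.array(p)*[800,600],w,'comp',C(w))
E
python3 c.py w1 case_top pointer_tip cursor_index cursor_tab master_center nose_top; python3 -c "
from h import *
move(0,.262,.15)"
```

```text
case_top 0.61 [576.32 316.26] [0.5905 0.152  0.045 ] comp [0.1025 0.1275 0.045 ]
case_top 0.18 [579.28 374.58] [0.5944 0.1023 0.045 ] comp [0.11   0.0782 0.045 ]
pointer_tip 0.64 [581.28 376.74] [0.594  0.1027 0.05  ] comp [0.1097 0.0786 0.05  ]
cursor_index 0.9 [590.4  285.84] [0.5987 0.1769 0.05  ] comp [0.1087 0.1529 0.05  ]
cursor_tab 0.6 [570. 294.] [0.5757 0.1776 0.0705] comp [0.0857 0.1519 0.0705]
master_center 0.95 [448.32 256.14] [0.4947 0.2048 0.034 ] comp [0.0029 0.1729 0.034 ]
master_center 0.69 [587.6   25.02] [0.5999 0.3589 0.034 ] comp [0.0961 0.3345 0.034 ]
d [-102.8   81.6   35.8] turn [-0.  -0.4  0. ] now comp [-0.0365  0.1594  0.2316]
```

View pics/w1.png

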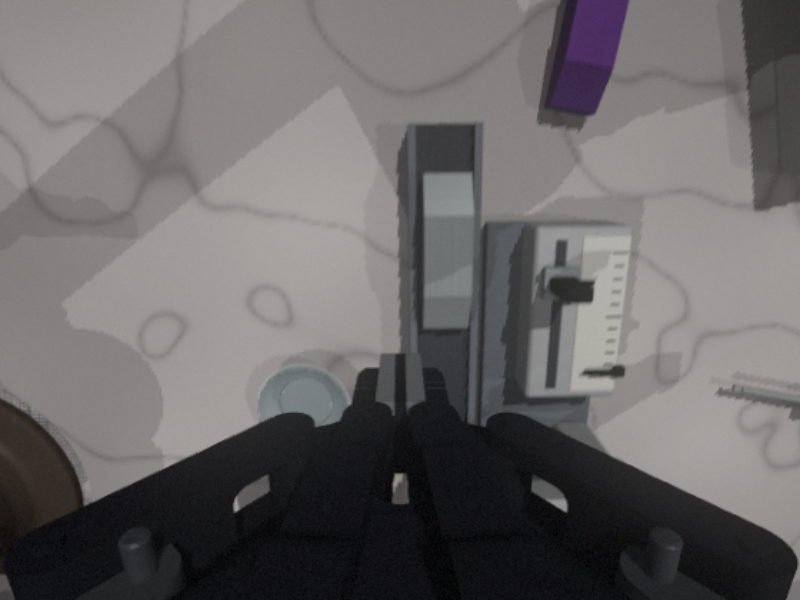

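The wrist view shows the master in the channel (px 423–473 × 172–328), the bed's +y end at (405..483,125), and the cursor tab at ~(570,290). The pointer is at ~(622,372). I use the bed's edges to check the comparator's x and yaw.

```bash
python3 -c "
from h import *
cm=cam('wrist')
for n,u,v,z in [('endL',406,125,.025),('endR',483,125,.025),('L',404,330,.025),('R',479,390,.025),('mL',423,250,.048),('mR',473.5,250,.048),('m+y',448,172,.034),('m-y',448,329,.034),('caseL',527,395,.045),('caseR',614,395,.045),('caseR+',632,225,.045)]:
    print(n,C(atz(cm,(u/800,v/600),z)))
move(0,.262,.10)
"
```

```text
endL [-0.0298  0.2656  0.025 ]
endR [0.0269 0.2654 0.025 ]
L [-0.032   0.1065  0.025 ]
R [0.0323 0.0515 0.025 ]
mL [-0.018   0.1763  0.048 ]
mR [0.0192 0.1761 0.048 ]
m+y [0.0008 0.2318 0.034 ]
m-y [0.0033 0.1102 0.034 ]
caseL [0.068  0.0566 0.045 ]
caseR [0.1403 0.0555 0.045 ]
caseR+ [0.1369 0.1939 0.045 ]
d [-102.8  131.6   35.8] turn [-0.  -0.4  0. ] now comp [-0.0365  0.1594  0.2316]
```

Call:
play_rows([
  {"ax":0,"ay":0,"az":0,"dx":-40,"dy":0,"dz":15,"claw":1},
  {"ax":0,"ay":0,"az":0,"dx":-80,"dy":10,"dz":30,"claw":1},
  {"ax":0,"ay":0,"az":0,"dx":-103,"dy":45,"dz":36,"claw":1},
  {"ax":0,"ay":0,"az":0,"dx":-103,"dy":90,"dz":36,"claw":1},
  {"ax":0,"ay":0,"az":0,"dx":-103,"dy":132,"dz":36,"claw":1},
  {"ax":0,"ay":0,"az":0,"dx":-103,"dy":132,"dz":36,"claw":1},
  {"ax":0,"ay":0,"az":0,"dx":-103,"dy":132,"dz":36,"claw":1},
])

```text
time: 4.05
tcp_pos: [0.4989, 0.2939, 0.1003]
tcp_rot: [0.479, -0.479, 0.52, -0.52]
wrist_force: [0.1, 0.3, 0.1]
finger_gap: -0.0003
```

```bash
python3 c.py w2 master_center cursor_index cursor_tab pointer_tip; python3 -c "
from h import *
move(0,.262,.026)"
```

```text
master_center 0.93 [608.88 158.28] [0.6008 0.3629 0.034 ] comp [0.0968 0.3385 0.034 ]
master_center 0.81 [398.88 477.72] [0.4923 0.2039 0.034 ] comp [0.0006 0.1718 0.034 ]
d [ 1.9 76.  -2.1] turn [-0.2 -0.3 -0.1] now comp [0.0018 0.2637 0.102 ]
```

Call:
play_rows([
  {"ax":0,"ay":0,"az":0,"dx":1,"dy":30,"dz":-2,"claw":1},
  {"ax":0,"ay":0,"az":0,"dx":1,"dy":55,"dz":-2,"claw":1},
  {"ax":0,"ay":0,"az":0,"dx":1,"dy":66,"dz":-2,"claw":1},
  {"ax":0,"ay":0,"az":0,"dx":1,"dy":74,"dz":-2,"claw":1},
  {"ax":0,"ay":0,"az":0,"dx":1,"dy":74,"dz":-2,"claw":1},
  {"ax":0,"ay":0,"az":0,"dx":1,"dy":74,"dz":-2,"claw":1},
])

```text
time: 4.9
tcp_pos: [0.4977, 0.2946, 0.0264]
tcp_rot: [-0.48, 0.479, -0.52, 0.52]
wrist_force: [0.5, 0.7, 0.1]
finger_gap: 0.0001
```

```bash
python3 -c "
from h import *
print(r.get_obs()['wrist_force'])
move(0,.071,.026)"
```

```text
[0.463  0.6654 0.1415]
d [191.6   0.2   2. ] turn [-0.1 -0.3 -0. ] now comp [-0.0009  0.2626  0.0264]
```

Call:
play_rows([
  {"ax":0,"ay":0,"az":0,"dx":10,"dy":0,"dz":0,"claw":1},
  {"ax":0,"ay":0,"az":0,"dx":22,"dy":0,"dz":0,"claw":1},
  {"ax":0,"ay":0,"az":0,"dx":36,"dy":0,"dz":0,"claw":1},
  {"ax":0,"ay":0,"az":0,"dx":52,"dy":0,"dz":0,"claw":1},
  {"ax":0,"ay":0,"az":0,"dx":68,"dy":0,"dz":0,"claw":1},
  {"ax":0,"ay":0,"az":0,"dx":84,"dy":0,"dz":0,"claw":1},
  {"ax":0,"ay":0,"az":0,"dx":100,"dy":0,"dz":0,"claw":1},
  {"ax":0,"ay":0,"az":0,"dx":110,"dy":0,"dz":0,"claw":1},
])

```text
time: 5.7
tcp_pos: [0.4884, 0.1839, 0.0262]
tcp_rot: [0.48, -0.478, 0.52, -0.52]
wrist_force: [0.4, 6.5, 1.1]
finger_gap: 0.0001
```

```bash
cat > d.py <<'E'
from h import *
Z=dict(pointer_tip=.05,cursor_index=.05,cursor_tab=.0705,master_center=.034,spacer_center=.0325)
ims={n:optics.camera(n) for n in('scene','top')}
for k in sys.argv[1:]:
    for n in ims:
        for d in spotter.spot_point(n,k)[:3]:
            c=C(atz(cam(n),d['point'],Z[k]))
            if abs(c[0])<.13: print(k,n,round(d['conf'],2),c)
print(r.get_obs()['wrist_force'])
E
python3 d.py master_center;python3 -c "
from h import *
move(0,.071,.026)"
```

```text
master_center scene 0.83 [0.1171 0.3337 0.034 ]
master_center scene 0.58 [-0.0064  0.0855  0.034 ]
master_center top 0.93 [-0.0062  0.0765  0.034 ]
[ 0.9712 -0.3638 -0.2673]
d [80.3 -0.6  2.8] turn [ 0.  -0.4  0.1] now comp [-0.0023  0.1513  0.0254]
```

Call:
play_rows([
  {"ax":0,"ay":0,"az":0,"dx":10,"dy":0,"dz":1,"claw":1},
  {"ax":0,"ay":0,"az":0,"dx":20,"dy":0,"dz":1,"claw":1},
  {"ax":0,"ay":0,"az":0,"dx":30,"dy":0,"dz":2,"claw":1},
  {"ax":0,"ay":0,"az":0,"dx":40,"dy":0,"dz":2,"claw":1},
  {"ax":0,"ay":0,"az":0,"dx":50,"dy":0,"dz":2,"claw":1},
  {"ax":0,"ay":0,"az":0,"dx":60,"dy":0,"dz":2,"claw":1},
  {"ax":0,"ay":0,"az":0,"dx":70,"dy":0,"dz":2,"claw":1},
  {"ax":0,"ay":0,"az":0,"dx":78,"dy":0,"dz":2,"claw":1},
])

```text
time: 6.7
tcp_pos: [0.4837, 0.1072, 0.0253]
tcp_rot: [0.48, -0.479, 0.52, -0.519]
wrist_force: [0.9, 8.1, -1.1]
finger_gap: -0.0001
```

```bash
python3 d.py master_center pointer_tip cursor_index;python3 -c "
from h import *
move(0,.071,.026)
t=cv2.imread('pics/x.png')
im=optics.camera('top')[:,:,::-1]; cv2.imwrite('pics/top1.png',cv2.resize(im[140:260,150:400],None,fx=3.2,fy=3.2,interpolation=2))"
```

```text
master_center scene 0.8 [0.1148 0.334  0.034 ]
master_center scene 0.6 [-0.0017  0.0038  0.034 ]
master_center top 0.67 [-0.0008  0.0027  0.034 ]
master_center top 0.62 [0.1012 0.3263 0.034 ]
pointer_tip scene 0.44 [0.1134 0.1135 0.05  ]
cursor_index scene 0.53 [0.1066 0.1466 0.05  ]
[-0.5665  0.0194 -0.1055]
d [ 2.7 -0.9  0.9] turn [ 0.  -0.3  0.1] now comp [-0.0008  0.0737  0.0251][ WARN:0@0.373] global loadsave.cpp:275 findDecoder imread_('pics/x.png'): can't open/read file: check file path/integrity
```

View pics/top1.png

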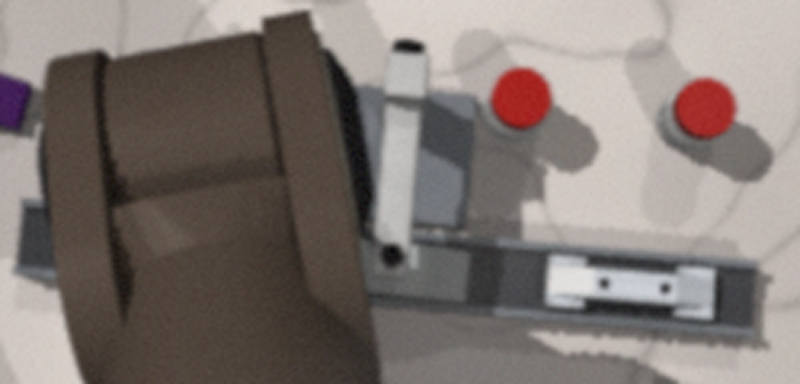

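The top crop shows the master's −y end at px ~470, past the spindle cap at 392, so it is centred to within a few mm. The spacer is untouched. I back off and look at the scale from above.

Call:
play_rows([
  {"ax":0,"ay":0,"az":0,"dx":-20,"dy":0,"dz":0,"claw":1},
  {"ax":0,"ay":0,"az":0,"dx":-40,"dy":-30,"dz":0,"claw":1},
  {"ax":0,"ay":0,"az":0,"dx":-50,"dy":-75,"dz":5,"claw":1},
  {"ax":0,"ay":0,"az":0,"dx":-65,"dy":-120,"dz":20,"claw":1},
  {"ax":0,"ay":0,"az":0,"dx":-80,"dy":-165,"dz":30,"claw":1},
  {"ax":0,"ay":0,"az":0,"dx":-86,"dy":-195,"dz":30,"claw":1},
  {"ax":0,"ay":0,"az":0,"dx":-86,"dy":-195,"dz":30,"claw":1},
  {"ax":0,"ay":0,"az":0,"dx":-86,"dy":-195,"dz":30,"claw":1},
])

```text
time: 7.95
tcp_pos: [0.5209, 0.19, 0.2204]
tcp_rot: [-0.48, 0.479, -0.52, 0.52]
wrist_force: [0.2, 0.5, -1.1]
finger_gap: 0.0004
```

```bash
python3 c.py w3 pointer_tip cursor_index cursor_tab case_top; python3 d.py master_center pointer_tip cursor_index; python3 -c "
from h import *
move(.085,.190,.066)"
```

```text
cursor_index 0.68 [510.   283.56] [0.601  0.1783 0.05  ] comp [0.1109 0.1545 0.05  ]
cursor_tab 0.63 [475.12 292.86] [0.5725 0.1789 0.0705] comp [0.0824 0.1529 0.0705]
case_top 0.7 [491.44 318.  ] [0.5879 0.1517 0.045 ] comp [0.0999 0.127  0.045 ]
master_center scene 0.7 [0.114  0.3293 0.034 ]
master_center scene 0.62 [ 0.0191 -0.009   0.034 ]
master_center scene 0.57 [-0.0021  0.0018  0.034 ]
master_center top 0.57 [-0.0092 -0.0007  0.034 ]
pointer_tip scene 0.59 [0.1209 0.1167 0.05  ]
pointer_tip scene 0.56 [0.1078 0.1216 0.05  ]
pointer_tip top 0.36 [0.1116 0.1046 0.05  ]
cursor_index scene 0.44 [0.1093 0.1481 0.05  ]
cursor_index top 0.72 [0.1159 0.1481 0.05  ]
cursor_index top 0.37 [0.0999 0.1242 0.05  ]
[-0.3599  0.2941  0.2885]
d [-30.4 154.3  55. ] turn [ 0.  -0.3  0. ] now comp [0.0299 0.1599 0.2203]
```

View pics/w3.png

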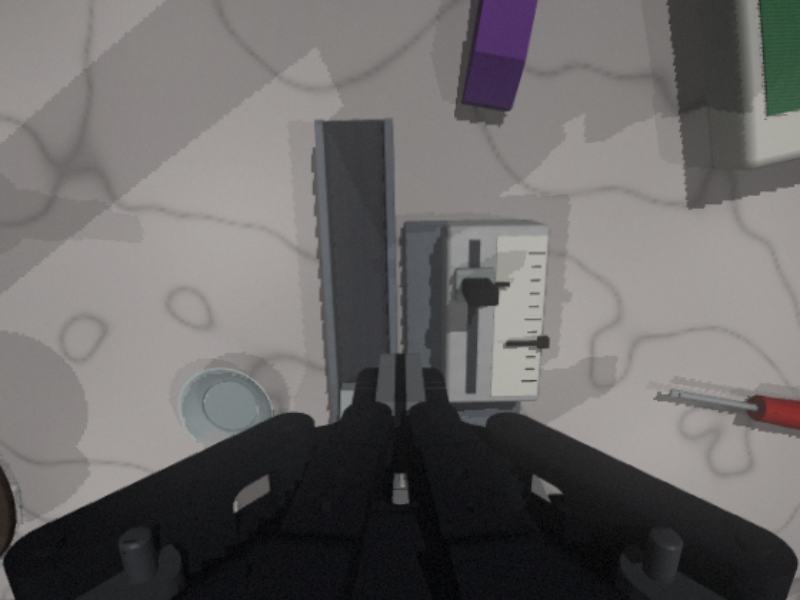

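The wrist view shows the index at ~(509,284) and the pointer tip at ~(506,344). Converting both in the same picture:

```bash
python3 -c "
from h import *
c=cam('wrist')
for p in [(509,284),(506,344)]: print(C(atz(c,(p[0]/800,p[1]/600),.05)))
"
```

```text
[0.1098 0.154  0.05  ]
[0.1103 0.108  0.05  ]
```

Call:
play_rows([
  {"ax":0,"ay":0,"az":0,"dx":-20,"dy":0,"dz":40,"claw":1},
  {"ax":0,"ay":0,"az":0,"dx":-32,"dy":30,"dz":55,"claw":1},
  {"ax":0,"ay":0,"az":0,"dx":-32,"dy":75,"dz":55,"claw":1},
  {"ax":0,"ay":0,"az":0,"dx":-32,"dy":115,"dz":55,"claw":1},
  {"ax":0,"ay":0,"az":0,"dx":-32,"dy":140,"dz":55,"claw":1},
  {"ax":0,"ay":0,"az":0,"dx":-32,"dy":154,"dz":55,"claw":1},
  {"ax":0,"ay":0,"az":0,"dx":-32,"dy":154,"dz":55,"claw":1},
])

```text
time: 9.3
tcp_pos: [0.5769, 0.2169, 0.0644]
tcp_rot: [0.478, -0.48, 0.52, -0.519]
wrist_force: [-0.5, -0.6, 0.1]
finger_gap: 0.0003
```

Call:
play_rows([
  {"ax":0,"ay":0,"az":0,"dx":8,"dy":0,"dz":0,"claw":1},
  {"ax":0,"ay":0,"az":0,"dx":18,"dy":0,"dz":0,"claw":1},
  {"ax":0,"ay":0,"az":0,"dx":28,"dy":0,"dz":0,"claw":1},
  {"ax":0,"ay":0,"az":0,"dx":38,"dy":0,"dz":0,"claw":1},
  {"ax":0,"ay":0,"az":0,"dx":46,"dy":0,"dz":0,"claw":1},
  {"ax":0,"ay":0,"az":0,"dx":53,"dy":0,"dz":0,"claw":1},
  {"ax":0,"ay":0,"az":0,"dx":58,"dy":0,"dz":0,"claw":1},
  {"ax":0,"ay":0,"az":0,"dx":58,"dy":0,"dz":0,"claw":1},
])

```text
time: 10.1
tcp_pos: [0.573, 0.1586, 0.0662]
tcp_rot: [-0.479, 0.479, -0.52, 0.52]
wrist_force: [0.6, 1.3, -0.0]
finger_gap: -0.0002
```

```bash
python3 -c "
from h import *
print(r.get_obs()['wrist_force']);move(.085,.126,.066)
im=optics.camera('scene')[:,:,::-1]; a=cv2.resize(im[190:265,280:400],None,fx=6.6,fy=6.6,interpolation=2)
cv2.imwrite('pics/s2.png',a[:500])"; python3 c.py w4 pointer_tip cursor_index
```

```text
[ 0.5534  1.2954 -0.0047]
d [6.7 0.2 0.5] turn [ 0.  -0.4  0. ] now comp [0.0845 0.1327 0.0662]
pointer_tip 0.72 [462.72 418.02] [0.5973 0.1325 0.05  ] comp [0.1106 0.1086 0.05  ]
cursor_index 0.49 [465.12 399.3 ] [0.5986 0.1407 0.05  ] comp [0.1113 0.1168 0.05  ]
```

View pics/s2.png

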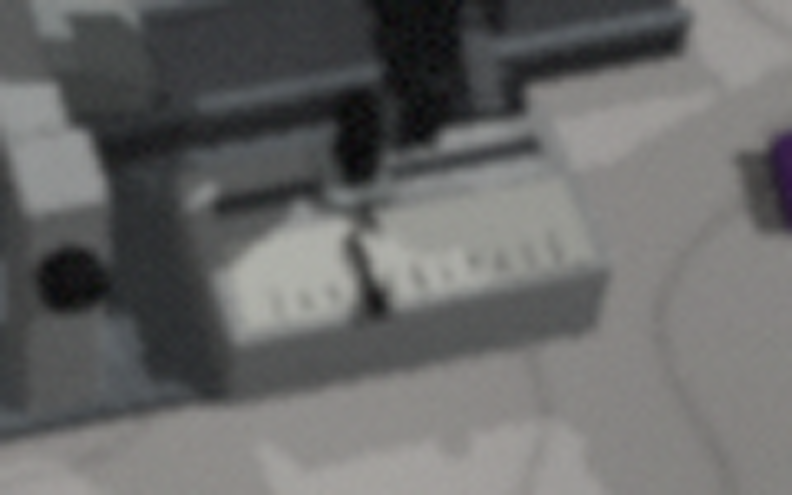

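The crop shows the index just on the +y side of the pointer. The wrist camera gives a gap of about 7–8 mm, so I push 7 mm, then back off and rise to check.

Call:
play_rows([
  {"ax":0,"ay":0,"az":0,"dx":3,"dy":0,"dz":0,"claw":1},
  {"ax":0,"ay":0,"az":0,"dx":7,"dy":0,"dz":0,"claw":1},
  {"ax":0,"ay":0,"az":0,"dx":7,"dy":0,"dz":0,"claw":1},
  {"ax":0,"ay":0,"az":0,"dx":7,"dy":0,"dz":0,"claw":1},
  {"ax":0,"ay":0,"az":0,"dx":-15,"dy":0,"dz":0,"claw":1},
  {"ax":0,"ay":0,"az":0,"dx":-15,"dy":-45,"dz":0,"claw":1},
  {"ax":0,"ay":0,"az":0,"dx":-15,"dy":-90,"dz":-20,"claw":1},
  {"ax":0,"ay":0,"az":0,"dx":-15,"dy":-90,"dz":-20,"claw":1},
])

```text
time: 11.1
tcp_pos: [0.5561, 0.1771, 0.1632]
tcp_rot: [-0.482, 0.477, -0.518, 0.521]
wrist_force: [0.8, -0.6, 1.1]
finger_gap: -0.0001
```

```bash
python3 c.py w5 pointer_tip cursor_index; python3 -c "
from h import *
im=cv2.imread('pics/w5.png')[280:460,370:570]; cv2.imwrite('pics/w5c.png',cv2.resize(im,None,fx=3,fy=3,interpolation=2))"
```

```text
pointer_tip 0.49 [467.28 363.  ] [0.5966 0.1317 0.05  ] comp [0.1101 0.1077 0.05  ]
cursor_index 0.88 [465.84 359.88] [0.5958 0.1339 0.05  ] comp [0.1091 0.1098 0.05  ]
```

View pics/w5c.png

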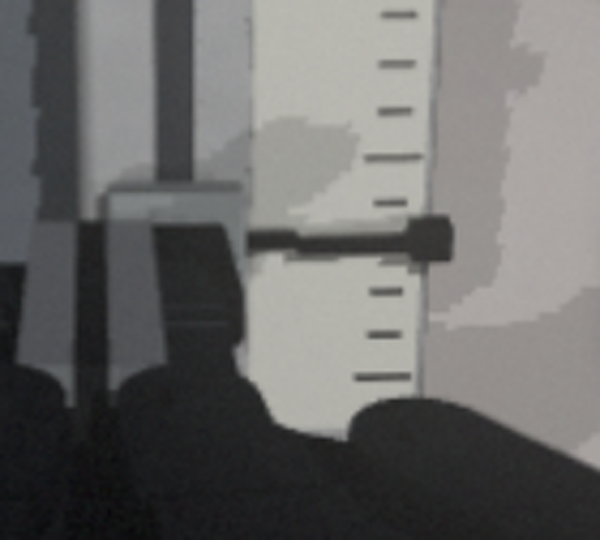

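The index (row ~240) and pointer (~243) line up within about 0.5 mm, at ~9 px/mm. Next is the spacer's −y end.

```bash
python3 -c "
from h import *
move(0,-.26,.22)"
```

```text
d [409.1 -63.7 -62.7] turn [-0.  -0.3 -0. ] now comp [0.0649 0.1488 0.1564]
```

Call:
play_rows([
  {"ax":0,"ay":0,"az":0,"dx":0,"dy":-35,"dz":0,"claw":1},
  {"ax":0,"ay":0,"az":0,"dx":10,"dy":-70,"dz":-10,"claw":1},
  {"ax":0,"ay":0,"az":0,"dx":50,"dy":-70,"dz":-30,"claw":1},
  {"ax":0,"ay":0,"az":0,"dx":95,"dy":-70,"dz":-50,"claw":1},
  {"ax":0,"ay":0,"az":0,"dx":143,"dy":-70,"dz":-63,"claw":1},
  {"ax":0,"ay":0,"az":0,"dx":191,"dy":-70,"dz":-63,"claw":1},
  {"ax":0,"ay":0,"az":0,"dx":239,"dy":-70,"dz":-63,"claw":1},
  {"ax":0,"ay":0,"az":0,"dx":287,"dy":-70,"dz":-63,"claw":1},
])

```text
time: 12.05
tcp_pos: [0.4675, -0.1067, 0.2248]
tcp_rot: [0.479, -0.48, 0.52, -0.519]
wrist_force: [0.6, 0.7, 0.3]
finger_gap: -0.0003
```

```bash
python3 -c "
from h import *
move(0,-.264,.12)"
```

```text
d [124.2 104.8   1.6] turn [ 0.1 -0.3 -0. ] now comp [-0.0007 -0.1398  0.2248]
```

Call:
play_rows([
  {"ax":0,"ay":0,"az":0,"dx":45,"dy":0,"dz":0,"claw":1},
  {"ax":0,"ay":0,"az":0,"dx":90,"dy":20,"dz":1,"claw":1},
  {"ax":0,"ay":0,"az":0,"dx":125,"dy":55,"dz":1,"claw":1},
  {"ax":0,"ay":0,"az":0,"dx":125,"dy":100,"dz":1,"claw":1},
  {"ax":0,"ay":0,"az":0,"dx":125,"dy":105,"dz":1,"claw":1},
  {"ax":0,"ay":0,"az":0,"dx":125,"dy":105,"dz":1,"claw":1},
])

```text
time: 12.65
tcp_pos: [0.458, -0.2289, 0.1196]
tcp_rot: [0.479, -0.48, 0.522, -0.518]
wrist_force: [-0.1, 0.7, 0.1]
finger_gap: -0.0001
```

```bash
python3 c.py w6 spacer_center; python3 d.py spacer_center master_center; python3 -c "
from h import *
move(0,-.262,.026)"
```

```text
spacer_center 0.69 [407.44 137.88] [ 0.4698 -0.1423  0.0325] comp [ 0.0043 -0.1751  0.0325]
spacer_center 0.62 [216.88 393.84] [ 0.3505 -0.2707  0.0325] comp [-0.105  -0.3121  0.0325]
spacer_center scene 0.92 [-0.1046 -0.3119  0.0325]
spacer_center scene 0.82 [-0.0115 -0.1698  0.0325]
spacer_center scene 0.45 [0.0967 0.1122 0.0325]
spacer_center top 0.62 [-0.1189 -0.309   0.0325]
spacer_center top 0.55 [ 0.005  -0.1769  0.0325]
master_center scene 0.65 [-0.0017  0.0049  0.034 ]
master_center top 0.96 [0.1026 0.331  0.034 ]
master_center top 0.61 [0.0001 0.0025 0.034 ]
[-0.2433  0.8032 -0.0081]
d [-0.8 96.6 -1.6] turn [-0.1 -0.3  0. ] now comp [ 0.0014 -0.2627  0.1226]
```

View pics/w6.png

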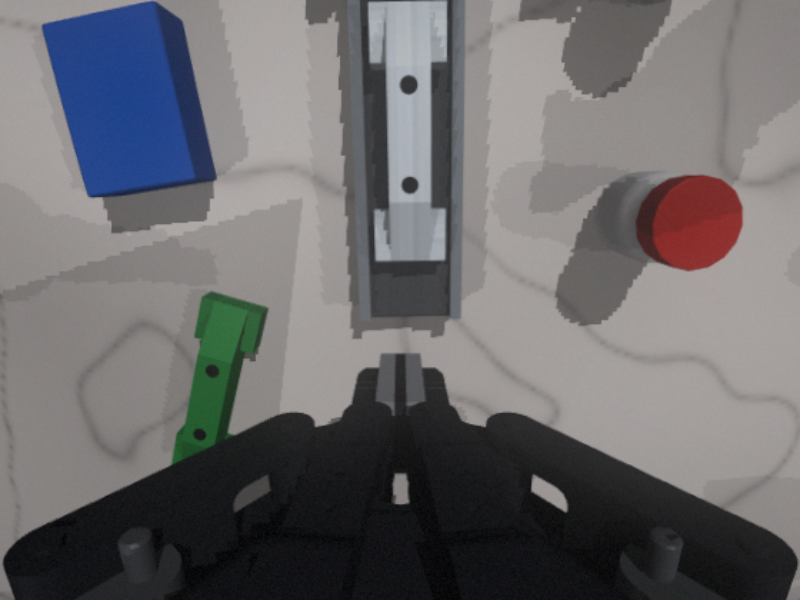

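The wrist view shows the spacer's −y end at ~(410,261), the bed's end at row ~318 and the channel centred at col ~411. Checking those positions:

```bash
python3 -c "
from h import *
c=cam('wrist')
for p,z in [((410,261),.02),((410,261),.034),((411,318),.022),((360,318),.025),((461,318),.025)]: print(C(atz(c,(p[0]/800,p[1]/600),z)))
"
```

```text
[ 0.0087 -0.2394  0.02  ]
[ 0.0084 -0.2369  0.034 ]
[ 0.0093 -0.272   0.022 ]
[-0.0196 -0.2709  0.025 ]
[ 0.0374 -0.2712  0.025 ]
```

```bash
python3 -c "
from h import *
o=W(.0035,-.002);p=pose();json.dump([o[0],o[1],p[2]+.0185],open('comp.json','w'))
print(pose())
c=cam('wrist')
for p,z in [((410,261),.02),((360,318),.025),((461,318),.025)]: print(C(atz(c,(p[0]/800,p[1]/600),z)))
move(0,-.262,.026)
move(0,-.071,.026)
"
```

```text
[0.4820816388478187, 0.030380779982998332, -0.05717087395522251]
[ 0.0008 -0.2375  0.02  ]
[-0.028  -0.2684  0.025 ]
[ 0.0289 -0.2697  0.025 ]
d [ 1.2 96.6  6.8] turn [-0.1 -1.3  0. ] now comp [-0.0069 -0.2606  0.1226]
d [-189.8   96.4    2.4] turn [-0.1 -1.3  0. ] now comp [-0.0069 -0.2606  0.1226]
```

Call:
play_rows([
  {"ax":0,"ay":-1.3,"az":0,"dx":2,"dy":30,"dz":7,"claw":1},
  {"ax":0,"ay":-1.3,"az":0,"dx":2,"dy":60,"dz":7,"claw":1},
  {"ax":0,"ay":-1.3,"az":0,"dx":2,"dy":80,"dz":7,"claw":1},
  {"ax":0,"ay":-1.3,"az":0,"dx":2,"dy":90,"dz":7,"claw":1},
  {"ax":0,"ay":-1.3,"az":0,"dx":2,"dy":96,"dz":7,"claw":1},
  {"ax":0,"ay":-1.3,"az":0,"dx":2,"dy":96,"dz":7,"claw":1},
])

```text
time: 13.65
tcp_pos: [0.4664, -0.232, 0.0254]
tcp_rot: [0.485, -0.485, 0.514, -0.514]
wrist_force: [-0.4, -0.4, -0.1]
finger_gap: 0.0002
```

```bash
python3 -c "
from h import *
print(r.get_obs()['wrist_force']);move(0,-.071,.026)"
```

```text
[-0.4283 -0.3621 -0.0726]
d [-191.9   -0.6    0.5] turn [ 0.  -0.1  0. ] now comp [-0.0007 -0.2629  0.0254]
```

Call:
play_rows([
  {"ax":0,"ay":0,"az":0,"dx":-10,"dy":0,"dz":0,"claw":1},
  {"ax":0,"ay":0,"az":0,"dx":-22,"dy":0,"dz":0,"claw":1},
  {"ax":0,"ay":0,"az":0,"dx":-34,"dy":0,"dz":0,"claw":1},
  {"ax":0,"ay":0,"az":0,"dx":-46,"dy":0,"dz":0,"claw":1},
  {"ax":0,"ay":0,"az":0,"dx":-58,"dy":0,"dz":0,"claw":1},
  {"ax":0,"ay":0,"az":0,"dx":-69,"dy":0,"dz":0,"claw":1},
  {"ax":0,"ay":0,"az":0,"dx":-80,"dy":0,"dz":0,"claw":1},
  {"ax":0,"ay":0,"az":0,"dx":-90,"dy":0,"dz":0,"claw":1},
])

```text
time: 14.45
tcp_pos: [0.4717, -0.1432, 0.0256]
tcp_rot: [-0.484, 0.486, -0.513, 0.516]
wrist_force: [-0.2, -10.4, 1.3]
finger_gap: 0.0002
```

```bash
python3 d.py spacer_center master_center; python3 -c "
from h import *
move(0,-.071,.026)"
```

```text
spacer_center scene 0.78 [-0.1134 -0.3059  0.0325]
spacer_center scene 0.76 [-0.0144 -0.1018  0.0325]
spacer_center top 0.71 [-0.0026 -0.1039  0.0325]
master_center scene 0.97 [0.1146 0.3274 0.034 ]
master_center scene 0.85 [-0.0079  0.0171  0.034 ]
master_center top 0.94 [-0.0025  0.0184  0.034 ]
master_center top 0.84 [0.1037 0.3291 0.034 ]
master_center top 0.21 [-0.0097 -0.0064  0.034 ]
[ 0.2782 -0.2941 -0.1939]
d [-101.4   -0.7    0.7] turn [ 0.  -0.1 -0.1] now comp [-0.0008 -0.1724  0.0252]
```

Call:
play_rows([
  {"ax":0,"ay":0,"az":0,"dx":-8,"dy":0,"dz":0.5,"claw":1},
  {"ax":0,"ay":0,"az":0,"dx":-18,"dy":0,"dz":0.5,"claw":1},
  {"ax":0,"ay":0,"az":0,"dx":-29,"dy":0,"dz":0.5,"claw":1},
  {"ax":0,"ay":0,"az":0,"dx":-40,"dy":0,"dz":0.5,"claw":1},
  {"ax":0,"ay":0,"az":0,"dx":-51,"dy":0,"dz":0.5,"claw":1},
  {"ax":0,"ay":0,"az":0,"dx":-62,"dy":0,"dz":0.5,"claw":1},
  {"ax":0,"ay":0,"az":0,"dx":-73,"dy":0,"dz":0.5,"claw":1},
  {"ax":0,"ay":0,"az":0,"dx":-80,"dy":0,"dz":0.5,"claw":1},
])

```text
time: 15.55
tcp_pos: [0.4763, -0.0638, 0.0251]
tcp_rot: [-0.484, 0.486, -0.514, 0.516]
wrist_force: [-1.1, -10.5, 0.9]
finger_gap: 0.0003
```

```bash
python3 d.py spacer_center master_center; python3 -c "
from h import *
move(0,-.071,.026)"
```

```text
spacer_center scene 0.72 [-0.1125 -0.3104  0.0325]
spacer_center top 0.68 [-0.1289 -0.3105  0.0325]
spacer_center top 0.64 [-0.0021 -0.024   0.0325]
master_center scene 0.96 [-0.0016  0.0954  0.034 ]
master_center scene 0.91 [0.12   0.3254 0.034 ]
master_center top 0.73 [0.1072 0.3337 0.034 ]
master_center top 0.7 [-0.0094  0.0969  0.034 ]
master_center top 0.26 [0.0929 0.1286 0.034 ]
[-0.5273 -4.688   0.7167]
d [-22.3  -0.9   0.3] turn [ 0.  -0.1  0. ] now comp [-0.0003 -0.0933  0.0251]
```

Call:
play_rows([
  {"ax":0,"ay":0,"az":0,"dx":-8,"dy":0,"dz":0,"claw":1},
  {"ax":0,"ay":0,"az":0,"dx":-16,"dy":0,"dz":0,"claw":1},
  {"ax":0,"ay":0,"az":0,"dx":-23,"dy":0,"dz":0,"claw":1},
  {"ax":0,"ay":0,"az":0,"dx":-23,"dy":0,"dz":0,"claw":1},
  {"ax":0,"ay":0,"az":0,"dx":-23,"dy":0,"dz":0,"claw":1},
])

```text
time: 16.35
tcp_pos: [0.4778, -0.0398, 0.0251]
tcp_rot: [-0.485, 0.485, -0.514, 0.515]
wrist_force: [0.4, -4.5, 1.0]
finger_gap: -0.0002
```

Call:
play_rows([
  {"ax":0,"ay":0,"az":0,"dx":15,"dy":0,"dz":0,"claw":1},
  {"ax":0,"ay":0,"az":0,"dx":35,"dy":-25,"dz":0,"claw":1},
  {"ax":0,"ay":0,"az":0,"dx":50,"dy":-70,"dz":0,"claw":1},
  {"ax":0,"ay":0,"az":0,"dx":80,"dy":-105,"dz":-10,"claw":1},
  {"ax":0,"ay":0,"az":0,"dx":120,"dy":-130,"dz":-20,"claw":1},
  {"ax":0,"ay":0,"az":0,"dx":165,"dy":-140,"dz":-40,"claw":1},
  {"ax":0,"ay":0,"az":0,"dx":210,"dy":-150,"dz":-60,"claw":1},
  {"ax":0,"ay":0,"az":0,"dx":240,"dy":-150,"dz":-80,"claw":1},
])

```text
time: 17.15
tcp_pos: [0.3839, -0.2761, 0.1765]
tcp_rot: [-0.486, 0.484, -0.514, 0.515]
wrist_force: [0.8, -0.4, -0.1]
finger_gap: 0.0003
```

```bash
python3 d.py spacer_center master_center pointer_tip cursor_index; python3 -c "
from h import *
im=optics.camera('top')[:,:,::-1]; cv2.imwrite('pics/top2.png',cv2.resize(im[140:260,150:400],None,fx=3.2,fy=3.2,interpolation=2))
c=cam('top')
for y in(-.27,0,.27):
  for x in (-.028,.028):
    u,v=proj(c,W(x,y,.025));print(y,x,(u-150)*3.2,(v-140)*3.2)
for y in (0,.12): u,v=proj(c,W(0,y,.048));print('bar',y,(u-150)*3.2,(v-140)*3.2)"
```

```text
spacer_center scene 0.64 [-0.0178  0.0068  0.0325]
spacer_center scene 0.58 [-0.1121 -0.3171  0.0325]
spacer_center top 0.88 [-0.0032  0.0048  0.0325]
master_center scene 0.82 [0.1222 0.3307 0.034 ]
master_center scene 0.72 [-0.0041  0.1207  0.034 ]
master_center top 0.97 [-0.0151  0.1181  0.034 ]
master_center top 0.64 [0.1084 0.3272 0.034 ]
pointer_tip scene 0.52 [0.1063 0.1008 0.05  ]
pointer_tip top 0.52 [0.1071 0.0867 0.05  ]
cursor_index scene 0.5 [0.1043 0.1081 0.05  ]
cursor_index top 0.66 [0.1072 0.1076 0.05  ]
[ 0.2055 -1.098   0.1393]
-0.27 -0.028 756.767511292119 329.34596651366746
-0.27 0.028 760.6063180416652 252.8835723995878
0 -0.028 386.8959378634216 300.869740090902
0 0.028 392.9224129306564 223.55513834413452
0.27 -0.028 12.709257453858482 271.03616432587035
0.27 0.028 20.888503734042207 193.9849001444397
bar 0 390.61089330566176 259.75294789868315
bar 0.12 220.0142064908093 246.2275303713492
```

View pics/top2.png

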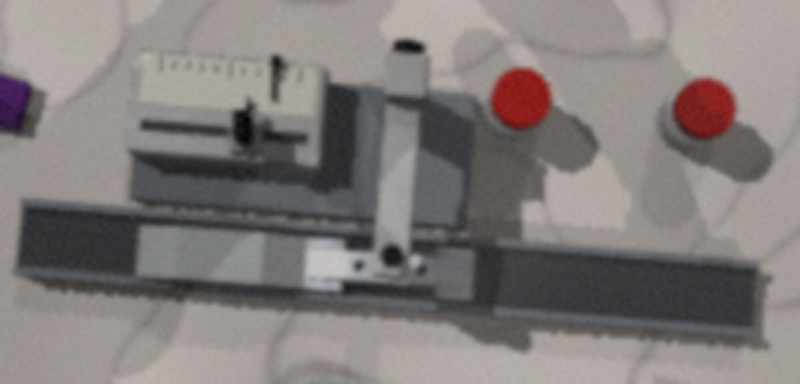

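The spacer spans px 303–474 with the spindle at ~390, so it is centred. The master (137–306) sits at about +119 mm. One closer look at the scale checks the reading.

```bash
python3 -c "
from h import *
im=optics.camera('top')[:,:,::-1]; x0,y0,f=188,152,10; g=cv2.resize(im[152:197,188:258],None,fx=f,fy=f,interpolation=2)
cv2.imwrite('pics/top3.png',g)
c=cam('top')
for y in (.08,.09,.095,.1,.11,.12): u,v=proj(c,W(.11,y,.05));print(y,(u-x0)*f,(v-y0)*f)"
```

```text
0.08 526.8745159506577 180.845958413897
0.09 482.9086046106471 177.3280250458643
0.095 460.92693667427767 175.57221671082004
0.1 438.94658361598175 173.81855318144943
0.11 394.9911942733121 170.31777850801717
0.12 351.04518582621665 166.825937378278
```

View pics/top3.png

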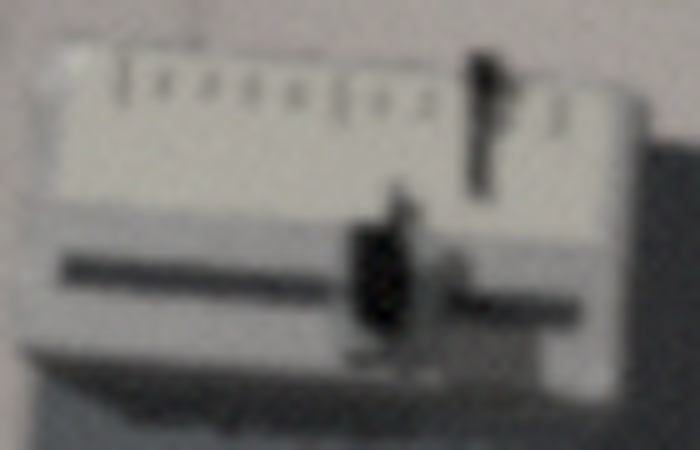

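Here the index (~400) and pointer (~480) look about 18 mm apart at 4.4 px/mm. That is coarse and near the limit, so I check with the wrist camera.

```bash
python3 -c "
from h import *
move(.03,.15,.23)"
```

```text
d [-459.1  -54.7  110.1] turn [ 0.  0. -0.] now comp [-0.0799 -0.3091  0.1752]
```

Call:
play_rows([
  {"ax":0,"ay":0,"az":0,"dx":0,"dy":-40,"dz":0,"claw":1},
  {"ax":0,"ay":0,"az":0,"dx":-40,"dy":-55,"dz":0,"claw":1},
  {"ax":0,"ay":0,"az":0,"dx":-88,"dy":-55,"dz":0,"claw":1},
  {"ax":0,"ay":0,"az":0,"dx":-136,"dy":-55,"dz":0,"claw":1},
  {"ax":0,"ay":0,"az":0,"dx":-184,"dy":-55,"dz":0,"claw":1},
  {"ax":0,"ay":0,"az":0,"dx":-232,"dy":-55,"dz":0,"claw":1},
  {"ax":0,"ay":0,"az":0,"dx":-278,"dy":-55,"dz":15,"claw":1},
  {"ax":0,"ay":0,"az":0,"dx":-322,"dy":-55,"dz":35,"claw":1},
])

```text
time: 18.55
tcp_pos: [0.4376, 0.0476, 0.231]
tcp_rot: [-0.486, 0.485, -0.514, 0.514]
wrist_force: [1.0, -1.6, -0.6]
finger_gap: -0.0003
```

Call:
play_rows([
  {"ax":0,"ay":0,"az":0,"dx":-40,"dy":0,"dz":25,"claw":1},
  {"ax":0,"ay":0,"az":0,"dx":-80,"dy":0,"dz":50,"claw":1},
  {"ax":0,"ay":0,"az":0,"dx":-115,"dy":0,"dz":70,"claw":1},
  {"ax":0,"ay":0,"az":0,"dx":-137,"dy":0,"dz":75,"claw":1},
  {"ax":0,"ay":0,"az":0,"dx":-137,"dy":0,"dz":75,"claw":1},
  {"ax":0,"ay":0,"az":0,"dx":-137,"dy":0,"dz":75,"claw":1},
])

```text
time: 19.15
tcp_pos: [0.5204, 0.178, 0.2299]
tcp_rot: [0.485, -0.486, 0.514, -0.514]
wrist_force: [0.2, -0.6, 0.1]
finger_gap: -0.0001
```

```bash
python3 c.py w7 pointer_tip cursor_index; python3 -c "
from h import *
print(C(tool()[:3,3]))
im=cv2.imread('pics/w7.png')[200:450,400:660]; cv2.imwrite('pics/w7c.png',cv2.resize(im,None,fx=2.4,fy=2.4,interpolation=2))"
```

```text
pointer_tip 0.63 [499.6 345.6] [0.5952 0.117  0.05  ] comp [0.108 0.093 0.05 ]
cursor_index 0.78 [503.84 325.98] [0.5984 0.1328 0.05  ] comp [0.1103 0.1089 0.05  ]
[0.0299 0.1482 0.2306]
```

View pics/w7c.png

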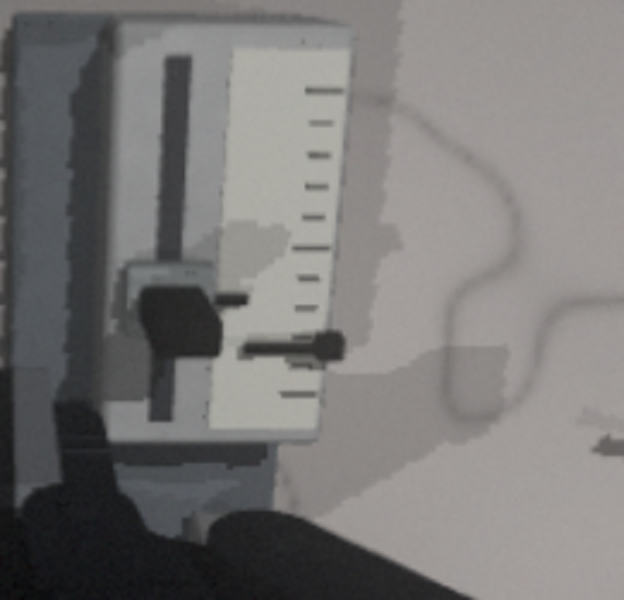

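The wrist view gives 16–17 mm by the ticks (~30 px per 10 mm) and 15.9 mm by the network. Both are inside 11–19 mm, and the arm is clear of everything, so I hand in.

```bash
python3 -c "
from h import *
print(r.get_obs()['wrist_force']);print(ticket.hand_in())"
```

```text
[ 0.1925  0.6949 -0.1417]
the job is handed in; nothing more can be done
None
```

I handed the job in at about 19 s of robot time; the hand-in reports no verdict. The arm was clear of everything and no step visibly went wrong.

- **Master:** I pushed it from its +y end until it lay within about 4 mm of the spindle.
- **Zeroing:** I pushed the cursor until its index stood under 1 mm to the +y side of the pointer, then backed off.
- **Spacer:** I pushed it in from the −y end, and it drove the master ahead of it. In the last pictures the spacer's middle is 1–7 mm from the spindle and the master is at about +119 mm.
- **Final reading:** The pointer stood about 16–17 mm to the −y side of the index in the wrist view, inside the 11–19 mm limits.

**Checks that disagreed:**
- The overhead camera put the final reading at about 18 mm. The networks' spots gave 21 mm from the top camera and 7 mm from the scene camera. I trusted the closer wrist view.
- My first fit of the comparator was about 1° off in angle and 3–4 mm off in position. I corrected it from the wrist view before pushing the spacer.
- The two-view fit put the bars' centres 8 mm (master) and 20 mm (spacer) higher than the text says, so I used the text's heights.

I did not measure the dish, slide box or cups again at the end. The pushes kept clear of them, and both cups looked unmoved in the last top view.

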